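Lay the spatula in its tray and show its dot to the camera in the swivel mirror

ROBOT

A 6-joint arm with a two-finger parallel gripper is mounted at the origin on a cart in front of the work surface, level with it; the furniture and walls round the work are solid. World frame = base frame: x ahead of the robot, y to its left, z up, the work surface at z = 0. Lengths are in mm, angles in rad, forces in N, time in s.
With the tool pointing down it reaches from about 325 to 900 mm from the base axis. Payload 6.1 kg.
Tool frame: the origin (TCP) lies at the very end of the fingers, on their centre line; the grasp point (between the pads) lies 19 mm behind it (arm.tcp_to_grasp is the distance from the TCP to the grasp point, in mm); z points along the fingers, y is the line along which they close (so a half turn about z gives the same grasp; the last joint's range is limited). The gripper opens to 85 mm and grips with 20 to 120 N. Pads are 22 mm wide; open, the fingers measure 114 mm over their backs; the gripper's body (76 mm by 85 mm) begins 54 mm behind the grasp point. The pads swing forward as they close: fully open they stand 13 mm farther back than shut.
Start: joints at [1.182, 0.22, 1.526, -0, 1.395, -0.126], TCP at [162.365, 603.534, 231.3] pointing down, gripper open.
Joint ranges: [-2.98, 2.98], [-0.91, 2.08], [0.09, 2.57], [-1.24, 4.39], [0.2, 2.65], [-2.68, 2.68]. Speed limits (rad/s): [2.57, 2.57, 3.01, 3.14, 3.14, 3.14].

INTERFACE

Orientations are given as a rotation vector (axis times angle).
In Python, from cell import arm gives the robot as it stands.
- The arm moves only by the shell command python3 -m crank 'ROWS' [FORCE]. ROWS is JSON, a list of rows, each an object of numbers: "tx", "ty", "tz": the shift along the tool's x, y, z in mm; "ax", "ay", "az": the turn, a rotation vector about the tool's x, y, z in rad; "fingers": the opening, from 0 (shut) to 1 (fully open). In form: [{"tx": .., "ty": .., "tz": .., "ax": .., "ay": .., "az": .., "fingers": ..}, ...]. A call has 1 to 5 rows; each row shifts and turns the commanded pose from where the row before left it, along the tool's axes as they then stand; what a row does not reach is not made up. A row lasts 1/8 s, in which the tool goes at most 62.5 mm and 10.7 degrees, less where a joint would pass 70% of its speed; a pose out of reach is approached as far as the arm can. A call with a gripper value outside its range is refused whole. The fingers move at their own pace and stop on an object; FORCE is the grip in N (left out, the last holds). Time passes only in rows, so rows that do not move let the fingers close. It gives the time, the measured TCP pose, the force, the opening and the grip force at its end, in the units of the state.
- arm.observe(): the state, without advancing time (a new reading comes with each control period).
- arm.grab_frame(name): name is "side" or "top"; returns the picture (480x640x3 uint8, red, green, blue); there is no depth.
- arm.calibration(name): a dict with "intrinsics" (3x3 intrinsics, pixels), "cam_to_world" (4x4, takes a point from camera to world coordinates). Camera axes: x right, y down, z forward; pixel columns grow to the right and rows downward; lengths in mm; the calibration is good to about 2 mm. A picture is of the moment at which its call begins. calibration takes no time and is no camera call.
- arm.close_job(): hands the job in; it is judged then, once.
The state is a dict: "time": time; "joint_pos": joint angles; "joint_vel": joint speeds; "joint_torque": joint torques, N m; "position": TCP position; "ee_rot": TCP orientation; "ft_force": force on the tool from outside, world axes, zero at the start; "moment": the same for the moment, N m; "opening": opening from 0.0 (shut) to 1.0 (fully open); "gripper_force": force on a finger pad.
Only numpy, scipy, OpenCV 4.12 (cv2) and the standard library are available. Lean on these libraries where they do the work, as an engineer would, in place of code of your own. Each camera call takes 0.05 s, during which the arm holds its last target. There are 200 camera calls.

TASK

Lay the spatula down flat, without dropping it, in its compartment of the wooden tray, red dot up and the tail of its handle between the two blue rails. Then take the swivel mirror on the stand by its orange knob, turn it until the stand's camera sees the red dot in the middle of the mirror (the yellow pointer then points at the dot), and finish with the fingers still holding the mirror there, since it is sprung and swings back if let go. Leave the spoon, the honey jar, mug, tin and timer where they are.

Things in the scene. Friction and masses are not known exactly. Their poses are not given: they have to be found in the camera images.
- spatula: Loose spatula, 190 x 44 x 18 mm, about 70 g, lying flat. Origin: on its underside, mid-length; x to the blade, y across, z up. Wood handle 16 wide x 18 tall from x = -95 to 15 mm, steel ferrule 20 wide x 14 tall to x = 31, grey blade 44 wide x 6 thick from x = 30 to 95. Centre of mass near x = -2. Grip it across the handle (along y) about x = -20.
- dot (a point): Centre of the round red dot (24 mm across) on top of the spatula's blade, 65 mm along the spatula's x from its origin, 6 mm above its underside.
- tray: Fixed wooden utensil tray, 224 x 129 x 16 mm, floor 4 mm, walls 5 mm thick, all tops at 16 mm. Origin: centre of its underside; x along its length towards the end for the spatula's blade, y towards the narrow spoon compartment, z up. The spatula compartment is 214 mm (x) by 74 mm (y) inside, centre at y = -22.5 mm.
- slot (a point): Centre of the spatula compartment on its inner floor (4 mm above the tray's underside), axes as the tray's. A spatula laid right has its origin here and its axes along these. Two blue rails at the -x end (x = -107 to -70 mm, tops level with the walls) leave a 26 mm gap for the tail of the handle; the blade does not fit there.
- stand: Fixed grey inspection stand: base bar 215 x 46 x 12 mm. Origin: on the worktop, on the mirror's vertical swivel axis; x points level from the axis to the camera, z up. The black camera (28 x 48 x 32 mm on a post) stands 165 mm along x, its top 136 mm above the worktop.
- lens (a point): Centre of the camera's lens, 142 mm along the stand's x, 120 mm above the worktop; it looks level along the stand's -x at the mirror.
- mirror: Upright mirror turning on the vertical axis through the stand's origin. Origin: on that axis, on the worktop; x is the normal of its face, z up. Face 52 wide x 68 tall (z = 37 to 105 mm), on the axis, in a black frame 60 wide. At rest x lies along the stand's x; turns anticlockwise seen from above up to 1.45 rad against a weak spring (0.05 N m per rad) that returns it when let go.
- knob (a point): Centre of the orange bar knob fixed on top of the mirror, on the swivel axis, 127 mm above the worktop; axes as the mirror's. The bar is 10 mm thick along x, 44 mm long along y, 28 mm tall (z = 113 to 141 mm). Grip it from above across its thickness.
- view_line (a point): Where the camera looks by way of the mirror, shown by a yellow pointer (82 mm long, 24 mm above the worktop) geared 2:1 to the mirror. Origin on the swivel axis; x, along the pointer, is the reflected line of sight: the stand's x turned by twice the mirror's angle. The dot is in the middle of the mirror when, seen from above, it lies on this x axis (mirror normal halfway between lens and dot).
- honey_jar: Honey jar with a white lid, 58 x 62 x 99 mm; bystander. Origin at its underside.
- coffee_mug: Dark blue mug, 82 x 120 x 94 mm; bystander. Origin at its underside.
- tuna_tin: Flat tin, 86 mm across, 40 mm tall; bystander. Origin at its underside.
- kitchen_timer: White wind-up kitchen timer, 68 mm across, 60 mm tall; bystander. Origin at its underside.
- teaspoon: Steel teaspoon, 130 x 26 x 11 mm, lying in the tray's narrow compartment; bystander. Origin at its underside.

How it is judged (in metres and radians):
On the way:
1. the spatula lies flat in its compartment, red dot up, tail between the blue rails, let go (x of spatula in the frame of slot between -0.018 and 0.018 m and y of spatula in the frame of slot between -0.018 and 0.018 m and x of dot in the frame of slot above 0.03 m and z of spatula in the frame of slot below 0.004 m and angle between spatula's own z axis and vertical below 0.06 rad and angle between the x axis of spatula and the x axis of tray, either way round below 0.2 rad and contact force between the fingers and spatula below 0.1 N and linear speed of spatula below 0.03 m/s), for 0.3 s.
At the end, for the whole second after the job is handed in: Spatula flat, untouched in its compartment: origin within 18 mm of its centre along and across and 4 mm of its floor, tilt < 0.06 rad, along it within 0.2 rad, blade end right. Fingers hold the mirror still (< 0.1 rad/s), red dot within 20 mm of the reflected line of sight, seen from above (all of step 1 and y of dot in the frame of view_line between -0.02 and 0.02 m and x of dot in the frame of view_line above 0.08 m and angular speed of mirror below 0.1 rad/s and contact force between the fingers and mirror above 0.5 N); the arm keeps its last pose, push and grip.
It fails at once if a bystander (honey jar, mug, tin, timer, spoon in the tray) is moved more than 30 mm (distance of any of honey_jar, coffee_mug, tuna_tin, kitchen_timer, teaspoon from where it was at the start of the episode above 0.03 m).
It fails at once if the spatula is dropped or thrown (faster than 0.7 m/s out of the fingers) (linear speed of spatula above 0.7 m/s and contact force between the fingers and spatula below 0.05 N).
It also fails if it takes over 51 s, if anything falls off the work surface, if the arm or the gripper's body presses on something with over 40 N, if the wrist force passes 120 N, or if a joint passes its speed limit or range.

## Working session

There is one attempt and no reset: what is moved stays moved. The work goes in short steps, Python scripts to look and compute and a shell command to move; the robot and the scene stay as the last step left them, time stands still between calls to the robot, and variables do not carry over. Pictures are saved under pics/ and viewed, at most 10 in all, crops included, and the job is handed in when it is done.

```bash
mkdir -p pics; ls
python3 - <<'E'
from cell import arm
import cv2,numpy as np
for n in("top","side"):
    f=arm.grab_frame(n); cv2.imwrite(f"pics/{n}0.png",f[:,:,::-1]); c=arm.calibration(n); print(n,np.round(c["intrinsics"],1).tolist(),np.round(c["cam_to_world"],3).tolist())
print(arm.observe())
E
```

```text
pics
top [[481.9, 0.0, 321.7], [0.0, 481.9, 237.8], [0.0, 0.0, 1.0]] [[0.024, -0.987, 0.161, 278.38], [-1.0, -0.025, -0.005, 12.406], [0.009, -0.161, -0.987, 1383.299], [0.0, 0.0, 0.0, 1.0]]
side [[603.4, 0.0, 311.8], [0.0, 603.4, 232.5], [0.0, 0.0, 1.0]] [[0.919, -0.206, 0.338, -145.342], [-0.395, -0.52, 0.757, -1408.426], [0.02, -0.829, -0.559, 1150.586], [0.0, 0.0, 0.0, 1.0]]
{'time': 0.1, 'joint_pos': array([ 1.18189866e+00,  2.21146998e-01,  1.52752216e+00, -4.75468311e-06,
        1.39469919e+00, -1.26074719e-01]), 'joint_vel': array([-0.00058202, -0.0023015 , -0.00236032,  0.0010857 ,  0.00161646,
       -0.00149292]), 'joint_torque': array([ 2.40983345e-04, -4.98246109e+01, -3.90542042e+01, -2.36410924e-04,
        5.72542922e-03,  4.47192883e-05]), 'position': array([162.15738211, 603.02229177, 230.29532695]), 'ee_rot': array([-4.11594016e-01, -3.11406085e+00,  2.69879715e-03]), 'ft_force': array([-0.87094479,  0.83893799,  0.13518773]), 'moment': array([-0.00869744,  0.0244134 , -0.01105074]), 'gripper_force': 0.0, 'opening': 0.9955000215372819}
```

View pics/top0.png

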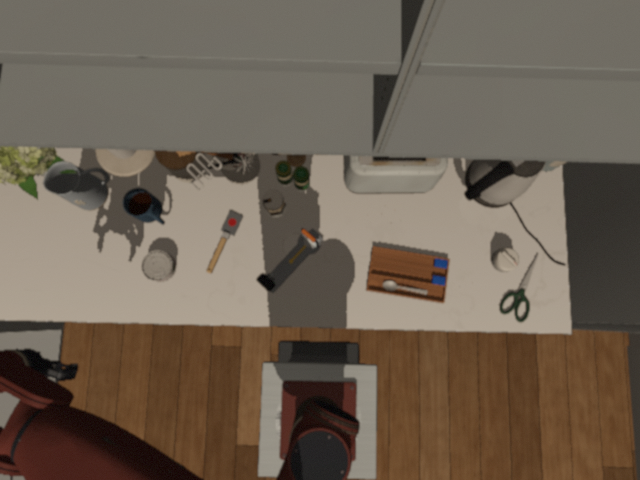

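View pics/side0.png

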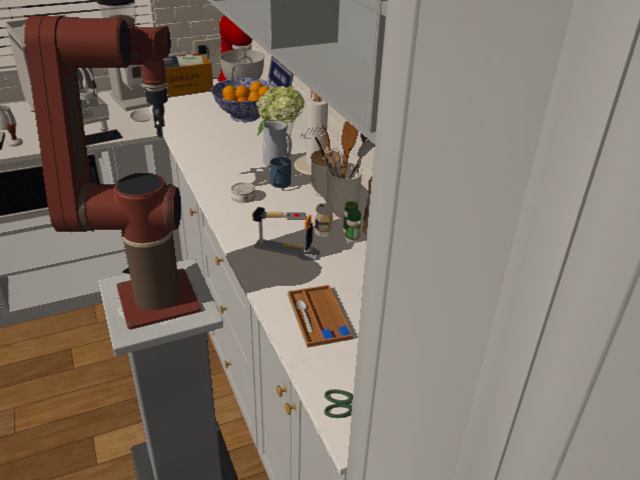

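Top view: the spatula has its blade and red dot at about (232,222) and its tail at (212,270). The tray is around (408,273), with the blue rails at (440,265) and (438,281). The stand's camera is at (268,280) and the orange knob at (310,238). The side view agrees. Next I'll measure by colour.

```bash
cat > h.py <<'E'
import cv2,numpy as np
from cell import arm
def ray(n,p):
    c=arm.calibration(n);M=np.array(c["cam_to_world"])
    return M[:3,3],M[:3,:3]@np.linalg.inv(c["intrinsics"])@[p[0],p[1],1]
def plane(n,p,z):
    o,d=ray(n,p);return o+d*(z-o[2])/d[2]
def tri(pt,ps):
    (a,d),(b,e)=ray("top",pt),ray("side",ps);d=d/np.linalg.norm(d);e=e/np.linalg.norm(e)
    s=np.linalg.lstsq(np.c_[d,-e],b-a,rcond=None)[0];P,Q=a+d*s[0],b+e*s[1];return (P+Q)/2,np.linalg.norm(P-Q)
def blobs(img,h0,h1,s0,v0,box,amin=6):
    x0,y0,x1,y1=box;hsv=cv2.cvtColor(img,cv2.COLOR_RGB2HSV);H,S,V=[hsv[...,i].astype(int) for i in range(3)]
    m=((H>=h0)&(H<=h1) if h0<=h1 else (H>=h0)|(H<=h1))&(S>=s0)&(V>=v0)
    k=np.zeros(m.shape,np.uint8);k[y0:y1,x0:x1]=m[y0:y1,x0:x1]
    cs=cv2.connectedComponentsWithStats(k,connectivity=8);lab,st,ce=cs[1:]
    return [(st[i,4],ce[i].round(1),cv2.minAreaRect(np.argwhere(lab==i)[:,::-1].astype(np.float32))) for i in np.argsort(-st[:,4]) if i and st[i,4]>=amin][:5]
E
python3 - <<'E'
from h import *
t=cv2.cvtColor(cv2.imread("pics/top0.png"),cv2.COLOR_BGR2RGB);s=cv2.cvtColor(cv2.imread("pics/side0.png"),cv2.COLOR_BGR2RGB)
def show(n,l):
    for a,c,r in l: print(n,a,c,np.round(cv2.boxPoints(r),1).tolist())
show("red t",blobs(t,172,4,150,90,(200,200,260,280)))
show("wood t",blobs(t,8,25,90,80,(200,200,250,280)))
show("or t",blobs(t,3,16,160,100,(285,215,335,270)))
show("yel t",blobs(t,18,35,120,60,(255,215,335,300)))
show("blue t",blobs(t,105,130,150,70,(360,240,460,310)))
show("tray t",blobs(t,0,25,80,40,(355,235,460,310)))
show("red s",blobs(s,172,4,150,90,(250,190,330,260)))
show("or s",blobs(s,3,16,160,100,(295,205,320,250)))
show("blue s",blobs(s,105,130,150,70,(280,280,360,360)))
show("tray s",blobs(s,0,25,80,40,(280,280,360,360)))
a=t[185:315,195:465];cv2.imwrite("pics/c1.png",cv2.convertScaleAbs(cv2.resize(a,None,fx=2.95,fy=2.95,interpolation=cv2.INTER_CUBIC),alpha=1.3)[:,:,::-1])
a=s[160:360,215:365];cv2.imwrite("pics/c2.png",cv2.resize(a,None,fx=3,fy=3,interpolation=cv2.INTER_CUBIC)[:,:,::-1])
E
```

```text
red t 44 [231.8 221.9] [[228.0, 219.0], [235.0, 219.0], [235.0, 225.0], [228.0, 225.0]]
wood t 191 [216.1 254.7] [[205.8000030517578, 270.5], [221.5, 236.89999389648438], [226.1999969482422, 239.0], [210.5, 272.70001220703125]]
or t 57 [308.  234.6] [[300.8999938964844, 231.3000030517578], [303.29998779296875, 228.39999389648438], [315.29998779296875, 238.39999389648438], [312.8999938964844, 241.3000030517578]]
yel t 57 [296.6 254.5] [[288.0, 261.0], [304.0, 245.0], [306.5, 247.5], [290.5, 263.5]]
blue t 81 [438.2 279.5] [[431.79998779296875, 281.79998779296875], [433.20001220703125, 275.0], [444.5, 277.29998779296875], [443.20001220703125, 284.0]]
blue t 71 [440.3 263. ] [[435.0, 260.0], [446.0, 260.0], [446.0, 266.0], [435.0, 266.0]]
tray t 3086 [405.3 273. ] [[364.70001220703125, 289.6000061035156], [372.20001220703125, 244.5], [451.1000061035156, 257.70001220703125], [443.5, 302.79998779296875]]
red s 18 [296.5 214.7] [[294.0, 213.0], [299.0, 213.0], [299.0, 216.0], [294.0, 216.0]]
or s 36 [306.9 221.7] [[303.3999938964844, 227.1999969482422], [307.29998779296875, 214.5], [310.5, 215.39999389648438], [306.6000061035156, 228.1999969482422]]
blue s 71 [343.6 330.5] [[338.0, 328.0], [344.79998779296875, 324.6000061035156], [349.20001220703125, 333.3999938964844], [342.3999938964844, 336.79998779296875]]
blue s 71 [326.8 333.3] [[321.3999938964844, 330.20001220703125], [329.20001220703125, 327.6000061035156], [332.20001220703125, 336.6000061035156], [324.3999938964844, 339.20001220703125]]
tray s 2304 [319.1 314.2] [[286.1000061035156, 291.70001220703125], [329.8999938964844, 275.0], [353.70001220703125, 337.3999938964844], [309.79998779296875, 354.1000061035156]]
```

View pics/c1.png

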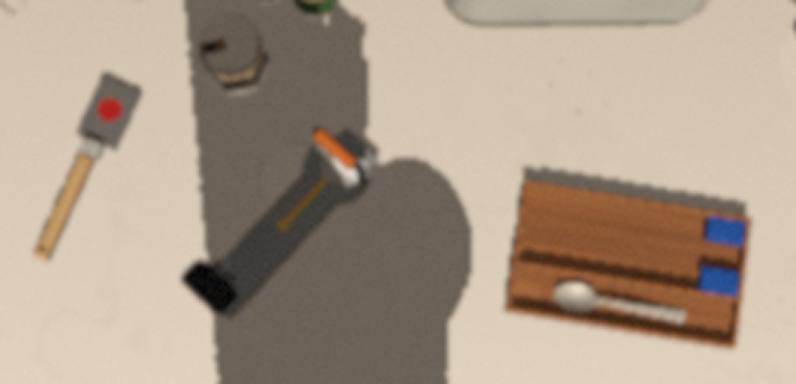

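View pics/c2.png

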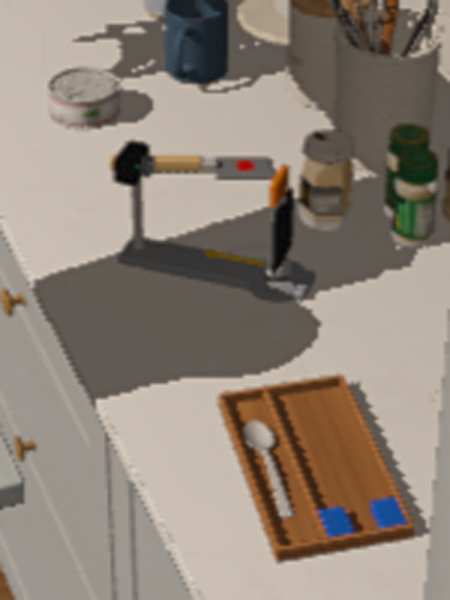

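Crop 1 gives the tray rim corners at about (373,246), (449,259), (444,302) and (367,290) in full pixels, with the spoon on the robot's side and the rails at the right end. Crop 2 confirms the order and shows the knob above the mirror. The honey jar stands just behind the mirror.

Run:
```python
from h import *
np.set_printoptions(precision=1,suppress=True)
dot=plane("top",(231.8,221.9),6);dotS=plane("side",(296.5,214.7),6)
tail=plane("top",(208.3,271.2),18); hc=plane("top",(216.1,254.7),14)
print("dot",dot,dotS,"tail",tail,"handle c",hc)
u=(dot-tail)[:2];print("len(160)",np.linalg.norm(u)); u/=np.linalg.norm(u);print("spat ang",np.arctan2(u[1],u[0]),"origin",dot[:2]-65*u,"handle c x",(hc[:2]-dot[:2])@u+65, "lat",np.cross(u,hc[:2]-dot[:2]))
for z in(16,):
  c=[plane("top",p,z)[:2] for p in((372.5,245.5),(449,258.5),(444,302.5),(366.5,289.5))];print("tray",np.array(c),np.mean(c,0))
  r=[plane("top",p,z)[:2] for p in((440.3,263),(438.2,279.5))];rs=[plane("side",p,z)[:2] for p in((343.6,330.5),(326.8,333.3))]
  print("rails top",np.array(r),np.mean(r,0),"side",np.array(rs),np.mean(rs,0))
  c=[plane("side",p,z)[:2] for p in((215+220/3,160+397/3),(215+342/3,160+378/3),(215+411/3,160+530/3),(215+277/3,160+553/3))];print("tray side",np.array(c),np.mean(c,0))
print("knob tri",tri((308.,234.6),(306.9,221.7)),"top@138",plane("top",(308,234.6),138))
kb=[plane("top",p,141)[:2] for p in((302.1,229.8),(314.1,239.8))];print(kb)
print("pointer",plane("top",(289.2,262.3),24),plane("top",(305.2,246.3),24))
cam=plane("top",(268,282),132);print("cam",cam)
```

```text
dot [543.6 267.5   6. ] [540.2 266.    6. ] tail [397.5 324.1  18. ] handle c [445.5 305.7  14. ]
len(160) 156.67760051555243
spat ang -0.3695451494863035 origin [482.9 291. ] handle c x -40.20535555126753 lat 0.18418184537634374
tray [[ 482.9 -141. ]
 [ 450.8 -360.4]
 [ 325.5 -343.9]
 [ 356.8 -124.9]] [ 404.  -242.5]
rails top [[ 437.2 -335.2]
 [ 390.  -328.5]] [ 413.6 -331.8] side [[ 432.5 -340.2]
 [ 385.7 -333. ]] [ 409.1 -336.6]
tray side [[ 352.3 -133.9]
 [ 475.3 -151.6]
 [ 443.1 -370.2]
 [ 320.7 -351.7]] [ 397.8 -251.9]
knob tri (array([488.2,  43.4, 123.9]), np.float64(7.218904963998722)) top@138 [489.3  42.  138. ]
[array([501.2,  57.7]), array([475.5,  25.6])]
pointer [427.7  95.7  24. ] [474.6  51.7  24. ]
cam [363.3 142.1 132. ]<stdin>:6: DeprecationWarning: Arrays of 2-dimensional vectors are deprecated. Use arrays of 3-dimensional vectors instead. (deprecated in NumPy 2.0)
```

```bash
cat > st.py <<'E'
import sys,numpy as np
from h import *
from scipy.spatial.transform import Rotation as Ro
# usage: st.py X Y Z yawOfToolY -> remaining delta in tool axes
o=arm.observe();R=Ro.from_rotvec(o["ee_rot"]);p=np.array(o["position"])
print("t",round(o["time"],2),"p",p.round(1),"yawY",round(float(np.arctan2(*R.as_matrix()[[1,0],1])),3),"zax",R.as_matrix()[:,2].round(3),"j",np.round(o["joint_pos"],2),"op",round(o["opening"],3),"gf",round(o["gripper_force"],1),"F",np.round(o["ft_force"],1))
if len(sys.argv)>4:
    x,y,z,w=map(float,sys.argv[1:5]);T=Ro.from_matrix(np.array([[np.sin(w),np.cos(w),0],[-np.cos(w),np.sin(w),0],[0,0,-1]]).T.reshape(3,3).T if 0 else np.c_[[-np.sin(w)*-1,np.cos(w)*-1,0],[np.cos(w),np.sin(w),0],[0,0,-1]])
    print("shift",R.inv().apply(np.array([x,y,z])-p).round(1),"turn",(R.inv()*T).as_rotvec().round(3))
E
R='[{"tx":-37,"ty":-21.5},{"tx":-37,"ty":-21.5},{"tx":-37,"ty":-21.5},{"tx":-37,"ty":-21.5},{"tx":-37,"ty":-21.5}]'
python3 -m crank '[{"tx":-37,"ty":-21.5},{"tx":-37,"ty":-21.5},{"tx":-37,"ty":-21.5},{"tx":-37,"ty":-21.5},{"tx":-37,"ty":-21.5}]'
python3 -m crank '[{"tx":-37,"ty":-21.5},{"tx":-37,"ty":-21.5},{"tx":-37,"ty":-21.5},{"tx":-37,"ty":-21.5},{"tx":-37,"ty":-21.5}]'
python3 -m crank '[{"az":0.18},{"az":0.18},{"az":0.18},{"az":0.18},{"az":0.18}]'
python3 st.py 464 297 120 -1.94
```

```text
t 0.1 p [162.2 603.  230.3] yawY 1.308 zax [-0.001 -0.002 -1.   ] j [ 1.18  0.22  1.53 -0.    1.39 -0.13] op 0.996 gf 0.0 F [-0.9  0.8  0.1]schema error: expected keys tx, ty, tz, ax, ay, az, fingers
schema error: expected keys tx, ty, tz, ax, ay, az, fingers
schema error: expected keys tx, ty, tz, ax, ay, az, fingers
Traceback (most recent call last):
  File "st.py", line 8, in <module>
    x,y,z,w=map(float,sys.argv[1:5]);T=Ro.from_matrix(np.array([[np.sin(w),np.cos(w),0],[-np.cos(w),np.sin(w),0],[0,0,-1]]).T.reshape(3,3).T if 0 else np.c_[[-np.sin(w)*-1,np.cos(w)*-1,0],[np.cos(w),np.sin(w),0],[0,0,-1]])
                                       ~~~~~~~~~~~~~~^^^^^^^^^^^^^^^^^^^^^^^^^^^^^^^^^^^^^^^^^^^^^^^^^^^^^^^^^^^^^^^^^^^^^^^^^^^^^^^^^^^^^^^^^^^^^^^^^^^^^^^^^^^^^^^^^^^^^^^^^^^^^^^^^^^^^^^^^^^^^^^^^^^^^^^^^^^^^^^^^^^^^^^^^
  File "scipy/spatial/transform/_rotation.pyx", line 1143, in scipy.spatial.transform._rotation.Rotation.from_matrix
ValueError: Non-positive determinant (left-handed or null coordinate frame) in rotation matrix 0: [[-0.93261501 -0.36087288  0.        ]
 [ 0.36087288 -0.93261501  0.        ]
 [ 0.          0.         -1.        ]].
```

```bash
sed -i 's/T=Ro.from_matrix.*/T=Ro.from_matrix(np.c_[[-np.sin(w),np.cos(w),0],[np.cos(w),np.sin(w),0],[0,0,-1]])/' st.py
python3 -m crank '[{"tx":-37,"ty":-21.5,"tz":0,"ax":0,"ay":0,"az":0,"fingers":1},{"tx":-37,"ty":-21.5,"tz":0,"ax":0,"ay":0,"az":0,"fingers":1},{"tx":-37,"ty":-21.5,"tz":0,"ax":0,"ay":0,"az":0,"fingers":1},{"tx":-37,"ty":-21.5,"tz":0,"ax":0,"ay":0,"az":0,"fingers":1},{"tx":-37,"ty":-21.5,"tz":0,"ax":0,"ay":0,"az":0,"fingers":1}]' 40
python3 -m crank '[{"tx":-37,"ty":-21.5,"tz":0,"ax":0,"ay":0,"az":0,"fingers":1},{"tx":-37,"ty":-21.5,"tz":0,"ax":0,"ay":0,"az":0,"fingers":1},{"tx":-37,"ty":-21.5,"tz":0,"ax":0,"ay":0,"az":0,"fingers":1},{"tx":-37,"ty":-21.5,"tz":0,"ax":0,"ay":0,"az":0,"fingers":1},{"tx":-37,"ty":-21.5,"tz":0,"ax":0,"ay":0,"az":0,"fingers":1}]'
python3 -m crank '[{"tx":0,"ty":0,"tz":0,"ax":0,"ay":0,"az":0.18,"fingers":1},{"tx":0,"ty":0,"tz":0,"ax":0,"ay":0,"az":0.18,"fingers":1},{"tx":0,"ty":0,"tz":0,"ax":0,"ay":0,"az":0.18,"fingers":1},{"tx":0,"ty":0,"tz":0,"ax":0,"ay":0,"az":0.18,"fingers":1},{"tx":0,"ty":0,"tz":0,"ax":0,"ay":0,"az":0.18,"fingers":1}]'
python3 st.py 464 297 120 -1.94
```

```text
time: 0.72
position: [313.7, 450.4, 230.8]
ee_rot: [-0.411, -3.114, 0.001]
ft_force: [-0.9, 0.6, 0.0]
opening: 0.998
gripper_force: 0.0
time: 1.35
position: [464.4, 298.6, 230.9]
ee_rot: [-0.412, -3.114, 0.0]
ft_force: [0.2, 0.2, -0.1]
opening: 1.005
gripper_force: 0.0
time: 1.98
position: [463.5, 299.6, 230.8]
ee_rot: [-1.733, -2.62, 0.001]
ft_force: [0.0, -0.1, -0.3]
opening: 0.998
gripper_force: 0.0
t 1.98 p [463.5 299.6 230.8] yawY 0.402 zax [-0.001 -0.    -1.   ] j [ 0.43  0.05  1.72 -0.    1.38  0.03] op 0.998 gf 0.0 F [ 0.  -0.1 -0.3]
shift [ -2.6  -0.5 110.8] turn [-0.000e+00  1.000e-03  2.342e+00]
```

```bash
python3 -m crank '[{"tx":0,"ty":0,"tz":0,"ax":0,"ay":0,"az":0.18,"fingers":0.8},{"tx":0,"ty":0,"tz":0,"ax":0,"ay":0,"az":0.18,"fingers":0.8},{"tx":0,"ty":0,"tz":0,"ax":0,"ay":0,"az":0.18,"fingers":0.8},{"tx":0,"ty":0,"tz":0,"ax":0,"ay":0,"az":0.18,"fingers":0.8},{"tx":0,"ty":0,"tz":0,"ax":0,"ay":0,"az":0.18,"fingers":0.8}]' >/dev/null
python3 -m crank '[{"tx":0,"ty":0,"tz":20,"ax":0,"ay":0,"az":0.18,"fingers":0.8},{"tx":0,"ty":0,"tz":20,"ax":0,"ay":0,"az":0.18,"fingers":0.8},{"tx":0,"ty":0,"tz":20,"ax":0,"ay":0,"az":0.18,"fingers":0.8},{"tx":0,"ty":0,"tz":20,"ax":0,"ay":0,"az":0.18,"fingers":0.8},{"tx":0,"ty":0,"tz":20,"ax":0,"ay":0,"az":0.18,"fingers":0.8}]' >/dev/null
python3 -m crank '[{"tx":0,"ty":0,"tz":20,"ax":0,"ay":0,"az":0.18,"fingers":0.8},{"tx":0,"ty":0,"tz":20,"ax":0,"ay":0,"az":0.18,"fingers":0.8},{"tx":0,"ty":0,"tz":0,"ax":0,"ay":0,"az":0.18,"fingers":0.8},{"tx":0,"ty":0,"tz":0,"ax":0,"ay":0,"az":0,"fingers":0.8}]'
python3 st.py 464 297 5 -1.94
python3 - <<'E'
from h import *
for n,b in(("top",(150,170,350,310)),("side",(200,120,360,280))):
    f=arm.grab_frame(n);cv2.imwrite(f"pics/{n}1.png",f[:,:,::-1]);x0,y0,x1,y1=b;globals()[n]=cv2.resize(f[y0:y1,x0:x1],None,fx=400/(x1-x0),fy=400/(x1-x0),interpolation=cv2.INTER_CUBIC)
H=max(top.shape[0],side.shape[0]);pad=lambda i:cv2.copyMakeBorder(i,0,H-i.shape[0],0,0,0)
cv2.imwrite("pics/d1.png",cv2.hconcat([pad(top),pad(side)])[:,:,::-1])
E
```

```text
time: 3.72
position: [463.3, 299.6, 90.6]
ee_rot: [3.09, -0.562, -0.002]
ft_force: [0.3, -0.1, -0.1]
opening: 0.798
gripper_force: 0.0
t 3.73 p [463.3 299.6  90.6] yawY -1.93 zax [-0.001 -0.001 -1.   ] j [ 0.43  0.19  1.84 -0.    1.11  2.36] op 0.798 gf 0.0 F [ 0.3 -0.1 -0.1]
shift [ 1.6  2.1 85.6] turn [0.001 0.001 0.01 ]
```

View pics/d1.png

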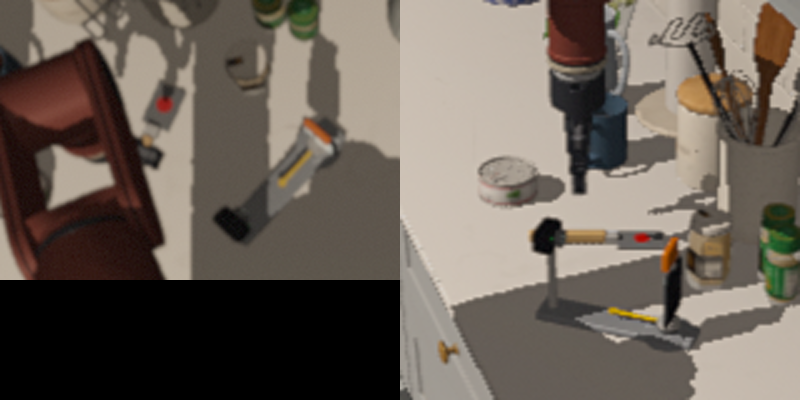

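The fingers are over the handle, and both views match my estimate. I'll go down and grip.

```bash
python3 -m crank '[{"tx":1.6,"ty":2,"tz":25,"ax":0,"ay":0,"az":0.01,"fingers":0.8},{"tx":0,"ty":0,"tz":25,"ax":0,"ay":0,"az":0,"fingers":0.8},{"tx":0,"ty":0,"tz":20,"ax":0,"ay":0,"az":0,"fingers":0.8},{"tx":0,"ty":0,"tz":10,"ax":0,"ay":0,"az":0,"fingers":0.8},{"tx":0,"ty":0,"tz":5,"ax":0,"ay":0,"az":0,"fingers":0.8}]'
python3 -m crank '[{"tx":0,"ty":0,"tz":0,"ax":0,"ay":0,"az":0,"fingers":0},{"tx":0,"ty":0,"tz":0,"ax":0,"ay":0,"az":0,"fingers":0},{"tx":0,"ty":0,"tz":0,"ax":0,"ay":0,"az":0,"fingers":0},{"tx":0,"ty":0,"tz":0,"ax":0,"ay":0,"az":0,"fingers":0},{"tx":0,"ty":0,"tz":0,"ax":0,"ay":0,"az":0,"fingers":0}]' 40
python3 -m crank '[{"tx":0,"ty":0,"tz":0,"ax":0,"ay":0,"az":0,"fingers":0},{"tx":0,"ty":0,"tz":-4,"ax":0,"ay":0,"az":0,"fingers":0},{"tx":0,"ty":0,"tz":-8,"ax":0,"ay":0,"az":0,"fingers":0},{"tx":0,"ty":0,"tz":-16,"ax":0,"ay":0,"az":0,"fingers":0},{"tx":0,"ty":0,"tz":-25,"ax":0,"ay":0,"az":0,"fingers":0}]'
python3 st.py 420.8 -267.8 150 -0.145
```

```text
time: 4.45
position: [464.7, 297.4, 6.2]
ee_rot: [-3.088, 0.578, -0.0]
ft_force: [0.8, -0.5, 1.0]
opening: 0.798
gripper_force: 0.0
time: 5.08
position: [465.3, 297.7, 7.2]
ee_rot: [-3.087, 0.579, -0.002]
ft_force: [-1.3, 0.1, 7.2]
opening: 0.174
gripper_force: 41.0
time: 5.7
position: [464.0, 297.1, 59.8]
ee_rot: [3.087, -0.58, -0.002]
ft_force: [-0.1, -0.2, -0.5]
opening: 0.173
gripper_force: 40.2
t 5.7 p [464.  297.1  59.8] yawY -1.942 zax [-0.001 -0.001 -1.   ] j [ 0.43  0.24  1.85 -0.    1.05  2.37] op 0.173 gf 40.2 F [-0.1 -0.2 -0.5]
shift [164.6 542.2 -89.7] turn [-0.     0.002 -1.797]
```

```bash
python3 -m crank '[{"tx":0,"ty":0,"tz":-30,"ax":0,"ay":0,"az":0,"fingers":0},{"tx":0,"ty":0,"tz":-40,"ax":0,"ay":0,"az":0,"fingers":0},{"tx":0,"ty":0,"tz":-40,"ax":0,"ay":0,"az":0,"fingers":0},{"tx":0,"ty":0,"tz":-30,"ax":0,"ay":0,"az":0,"fingers":0},{"tx":6,"ty":20,"tz":0,"ax":0,"ay":0,"az":0,"fingers":0}]'
python3 -m crank '[{"tx":12.5,"ty":41,"tz":0,"ax":0,"ay":0,"az":0,"fingers":0},{"tx":12.5,"ty":41,"tz":0,"ax":0,"ay":0,"az":0,"fingers":0},{"tx":12.5,"ty":41,"tz":0,"ax":0,"ay":0,"az":0,"fingers":0},{"tx":12.5,"ty":41,"tz":0,"ax":0,"ay":0,"az":0,"fingers":0},{"tx":12.5,"ty":41,"tz":0,"ax":0,"ay":0,"az":0,"fingers":0}]' >/dev/null
python3 -m crank '[{"tx":12.5,"ty":41,"tz":0,"ax":0,"ay":0,"az":0,"fingers":0},{"tx":12.5,"ty":41,"tz":0,"ax":0,"ay":0,"az":0,"fingers":0},{"tx":12.5,"ty":41,"tz":0,"ax":0,"ay":0,"az":0,"fingers":0},{"tx":12.5,"ty":41,"tz":0,"ax":0,"ay":0,"az":0,"fingers":0},{"tx":12.5,"ty":41,"tz":0,"ax":0,"ay":0,"az":0,"fingers":0}]'
python3 -m crank '[{"tx":12.5,"ty":41,"tz":0,"ax":0,"ay":0,"az":0,"fingers":0},{"tx":12.5,"ty":41,"tz":0,"ax":0,"ay":0,"az":0,"fingers":0},{"tx":6,"ty":20,"tz":0,"ax":0,"ay":0,"az":0,"fingers":0},{"tx":0,"ty":0,"tz":0,"ax":0,"ay":0,"az":-0.1,"fingers":0},{"tx":0,"ty":0,"tz":0,"ax":0,"ay":0,"az":-0.17,"fingers":0}]' >/dev/null
python3 -m crank '[{"tx":0,"ty":0,"tz":0,"ax":0,"ay":0,"az":-0.17,"fingers":0},{"tx":0,"ty":0,"tz":0,"ax":0,"ay":0,"az":-0.17,"fingers":0},{"tx":0,"ty":0,"tz":0,"ax":0,"ay":0,"az":-0.17,"fingers":0},{"tx":0,"ty":0,"tz":0,"ax":0,"ay":0,"az":-0.17,"fingers":0},{"tx":0,"ty":0,"tz":0,"ax":0,"ay":0,"az":-0.17,"fingers":0}]'
python3 st.py 420.8 -267.8 60 -0.145
```

```text
time: 6.32
position: [464.8, 277.6, 203.5]
ee_rot: [-3.084, 0.576, -0.01]
ft_force: [0.5, -0.8, -1.5]
opening: 0.17
gripper_force: 40.2
time: 7.58
position: [428.9, -152.3, 198.1]
ee_rot: [-3.087, 0.58, 0.003]
ft_force: [0.2, -0.4, -1.7]
opening: 0.17
gripper_force: 40.2
time: 8.82
position: [421.8, -256.3, 198.4]
ee_rot: [-2.919, -1.157, 0.001]
ft_force: [-0.1, 0.1, -1.0]
opening: 0.17
gripper_force: 40.2
t 8.82 p [ 421.8 -256.3  198.4] yawY -0.816 zax [-0.001  0.001 -1.   ] j [-0.71 -0.07  1.9   0.    1.32  0.11] op 0.17 gf 40.2 F [-0.1  0.1 -1. ]
shift [ -8.6   8.  138.4] turn [-0.002 -0.001 -0.671]
```

```bash
python3 -m crank '[{"tx":0,"ty":0,"tz":0,"ax":0,"ay":0,"az":-0.17,"fingers":0},{"tx":0,"ty":0,"tz":0,"ax":0,"ay":0,"az":-0.17,"fingers":0},{"tx":0,"ty":0,"tz":0,"ax":0,"ay":0,"az":-0.17,"fingers":0},{"tx":0,"ty":0,"tz":0,"ax":0,"ay":0,"az":-0.16,"fingers":0},{"tx":-11.5,"ty":0,"tz":20,"ax":0,"ay":0,"az":0,"fingers":0}]'
python3 -m crank '[{"tx":0,"ty":0,"tz":40,"ax":0,"ay":0,"az":0,"fingers":0},{"tx":0,"ty":0,"tz":40,"ax":0,"ay":0,"az":0,"fingers":0},{"tx":0,"ty":0,"tz":30,"ax":0,"ay":0,"az":0,"fingers":0},{"tx":0,"ty":0,"tz":20,"ax":0,"ay":0,"az":0,"fingers":0},{"tx":0,"ty":0,"tz":0,"ax":0,"ay":0,"az":0,"fingers":0}]'
python3 st.py 420.8 -267.8 10 -0.145
cat > look.py <<'E'
import sys
from h import *
f={n:arm.grab_frame(n) for n in("top","side")}
for n in f: cv2.imwrite(f"pics/{n}{sys.argv[1]}.png",f[n][:,:,::-1])
B={"top":(340,220,480,320),"side":(270,240,370,360)} if len(sys.argv)<3 else eval(sys.argv[2])
o=[]
for n in f:
    x0,y0,x1,y1=B[n];c=f[n][y0:y1,x0:x1];k=min(400/c.shape[1],580/c.shape[0]);c=cv2.resize(c,None,fx=k,fy=k,interpolation=cv2.INTER_CUBIC);o.append(c)
H=max(c.shape[0] for c in o)
cv2.imwrite(f"pics/d{sys.argv[1]}.png",cv2.hconcat([cv2.copyMakeBorder(c,0,H-c.shape[0],0,0,0) for c in o])[:,:,::-1])
for n,a in(("top",(340,200,480,320)),("side",(260,230,370,360))):
    for q,z in(("red",8+float(0)),):
        for b in blobs(f[n],172,4,150,90,a)[:2]: print(n,q,b[0],b[1],plane(n,b[1],10).round(1))
E
python3 look.py 2
```

```text
time: 9.45
position: [421.2, -268.3, 180.0]
ee_rot: [2.379, 2.049, 0.001]
ft_force: [-0.1, -0.3, -0.8]
opening: 0.177
gripper_force: 40.2
time: 10.07
position: [418.8, -266.6, 47.1]
ee_rot: [-2.379, -2.043, 0.001]
ft_force: [-0.2, 0.2, -0.7]
opening: 0.176
gripper_force: 40.2
t 10.07 p [ 418.8 -266.6   47.1] yawY -0.152 zax [-0.004  0.004 -1.   ] j [-0.73  0.14  2.    0.    1.01 -0.57] op 0.176 gf 40.2 F [-0.2  0.2 -0.7]
shift [-1.   2.3 37.1] turn [-0.005 -0.003 -0.007]
top red 51 [387.5 262.4] [ 435.9 -185.1   10. ]
side red 52 [327.9 243.3] [568.   58.9  10. ]
side red 23 [317.9 287.9] [ 444.1 -140.8   10. ]
```

View pics/d2.png

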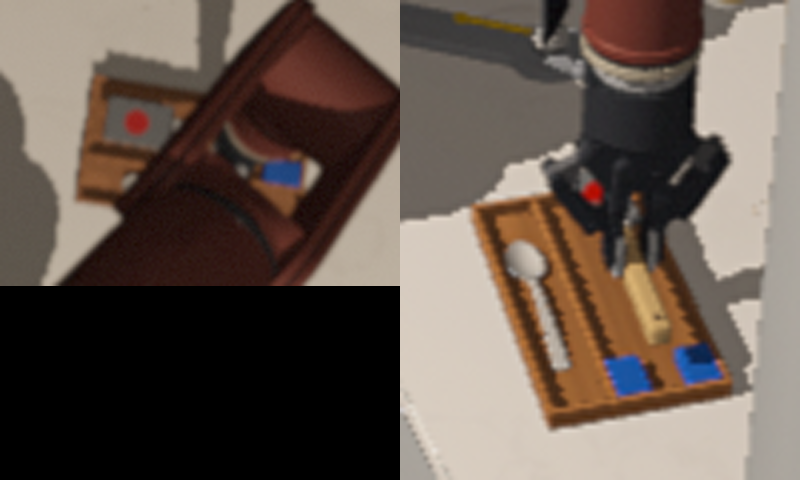

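The dot is at (387.5,262.4) in the top view and (317.9,287.9) in the side view. The tail is heading roughly for the rail gap. Next I'll work out the residual in each camera's own frame.

Run:
```python
from h import *
np.set_printoptions(precision=1,suppress=True)
a=1.426;X=np.array([np.cos(a),np.sin(a)]);Y=np.array([-X[1],X[0]])
for n,slot,dp in(("top",(426.3,-245),(387.5,262.4)),("side",(421,-252),(317.9,287.9))):
    d=plane(n,dp,46.5)[:2]-slot; print(n,"dot in slot frame",d@X,d@Y)
t=plane("side",(332.5,321),58.5)[:2]-(421,-252);print("tail side (top edge of end)",t@X,t@Y)
print(tri((387.5,262.4),(317.9,287.9)))
```

```text
top dot in slot frame 65.27404625602357 4.023354549227939
side dot in slot frame 70.49890977114372 5.983564820734338
tail side (top edge of end) -86.4677919049612 9.330541778242221
(array([ 429.3, -179.2,   44.2]), np.float64(5.638964762655387))
```

```bash
python3 -m crank '[{"tx":-3,"ty":6.5,"tz":0,"ax":0,"ay":0,"az":-0.02,"fingers":0},{"tx":0,"ty":0,"tz":10,"ax":0,"ay":0,"az":0,"fingers":0},{"tx":0,"ty":0,"tz":10,"ax":0,"ay":0,"az":0,"fingers":0},{"tx":0,"ty":0,"tz":0,"ax":0,"ay":0,"az":0,"fingers":0},{"tx":0,"ty":0,"tz":0,"ax":0,"ay":0,"az":0,"fingers":0}]'
python3 st.py 420.8 -267.8 10 -0.145
python3 look.py 3 '{"top":(340,220,480,320),"side":(290,260,360,360)}'
```

```text
time: 10.8
position: [426.6, -272.3, 29.0]
ee_rot: [-2.363, -2.07, 0.0]
ft_force: [0.6, -0.0, -0.5]
opening: 0.171
gripper_force: 40.2
t 10.8 p [ 426.6 -272.3   29. ] yawY -0.132 zax [-0.  0. -1.] j [-0.72  0.19  1.98 -0.    0.97 -0.59] op 0.171 gf 40.2 F [ 0.6 -0.  -0.5]
shift [ 3.7 -6.4 19. ] turn [-0.001 -0.     0.013]
top red 45 [388.4 260.9] [ 440.3 -187.7   10. ]
side red 54 [330.3 249.4] [560.9  24.6  10. ]
side red 22 [320.2 293.1] [ 440.7 -165.4   10. ]
```

View pics/d3.png

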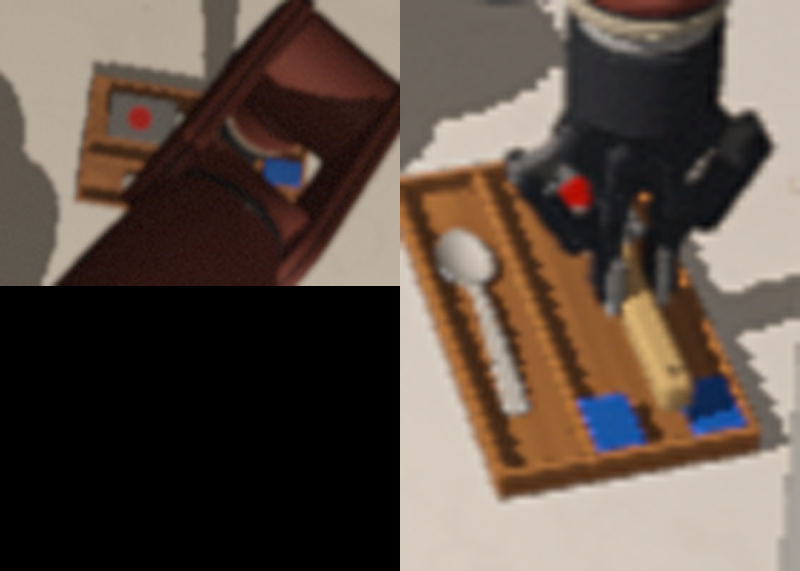

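Run:
```python
from h import *
a=1.426;X=np.array([np.cos(a),np.sin(a)]);Y=np.array([-X[1],X[0]])
q=lambda u,v:(290+(u-400)/5.714,260+v/5.714)
for nm,n,slot,dp,z in(("dot","top",(426.3,-245),(388.4,260.9),28.5),("dot","side",(421,-252),(320.2,293.1),28.5),("tail bottom","side",(421,-252),q(674,406),22.5),("tail top","side",(421,-252),q(670,376),40.5),("railgap L","side",(421,-252),q(648,442),16),("railgap R","side",(421,-252),q(693,428),16)):
    d=plane(n,dp,z)[:2]-slot; print(nm,n,(d@X).round(1),(d@Y).round(1))
```

```text
dot top 61.1 -3.0
dot side 67.2 -0.5
tail bottom side -90.6 -6.3
tail top side -88.9 -4.0
railgap L side -104.4 10.4
railgap R side -100.5 -12.9
```

```bash
python3 -m crank '[{"tx":0,"ty":-3,"tz":0,"ax":0,"ay":0,"az":0.015,"fingers":0},{"tx":0,"ty":0,"tz":6,"ax":0,"ay":0,"az":0,"fingers":0},{"tx":0,"ty":0,"tz":6,"ax":0,"ay":0,"az":0,"fingers":0},{"tx":0,"ty":0,"tz":5,"ax":0,"ay":0,"az":0,"fingers":0},{"tx":0,"ty":0,"tz":0,"ax":0,"ay":0,"az":0,"fingers":0}]'
python3 st.py 420.8 -267.8 10 -0.145
python3 look.py 4 '{"top":(340,220,480,320),"side":(290,260,360,360)}'
```

```text
time: 11.52
position: [423.6, -271.9, 11.7]
ee_rot: [-2.378, -2.052, 0.0]
ft_force: [0.3, 0.1, -0.3]
opening: 0.171
gripper_force: 40.3
t 11.53 p [ 423.6 -271.9   11.7] yawY -0.147 zax [-0.001  0.001 -1.   ] j [-0.73  0.22  1.99 -0.    0.94 -0.58] op 0.171 gf 40.3 F [ 0.3  0.1 -0.3]
shift [ 3.6 -3.3  1.7] turn [-0.001 -0.001 -0.002]
top red 43 [387.4 262. ] [ 437.1 -184.8   10. ]
side red 66 [328.2 254.8] [542.2  -0.   10. ]
side red 22 [319.1 298.1] [ 428.5 -184.9   10. ]
```

View pics/d4.png

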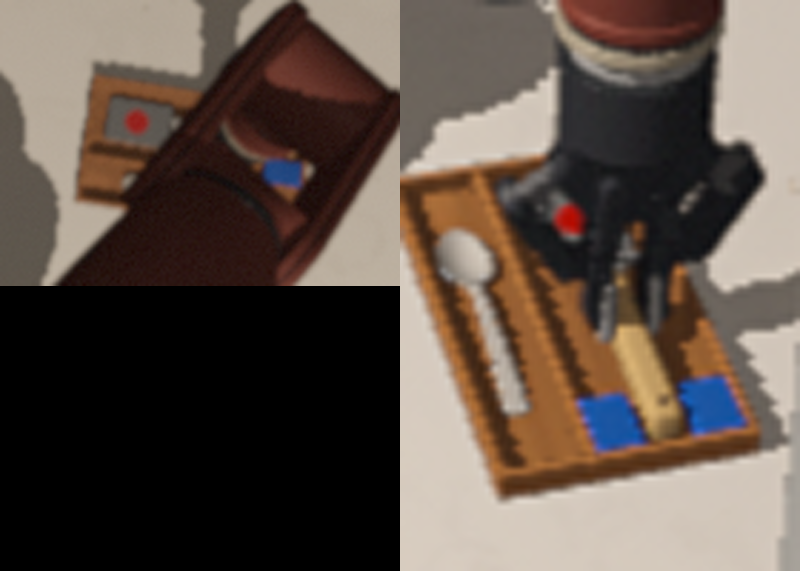

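The tail sits in the rail gap. I'll lower the last millimetres to contact, then open a little.

```bash
python3 -m crank '[{"tx":0,"ty":0,"tz":1,"ax":0,"ay":0,"az":0,"fingers":0},{"tx":0,"ty":0,"tz":1,"ax":0,"ay":0,"az":0,"fingers":0},{"tx":0,"ty":0,"tz":0,"ax":0,"ay":0,"az":0,"fingers":0}]'
python3 -m crank '[{"tx":0,"ty":0,"tz":0.5,"ax":0,"ay":0,"az":0,"fingers":0},{"tx":0,"ty":0,"tz":0,"ax":0,"ay":0,"az":0,"fingers":0}]'
```

```text
time: 12.0
position: [424.0, -272.2, 11.2]
ee_rot: [2.378, 2.052, -0.0]
ft_force: [-2.6, 1.3, 5.5]
opening: 0.171
gripper_force: 41.1
time: 12.25
position: [424.0, -272.2, 11.1]
ee_rot: [-2.378, -2.052, 0.0]
ft_force: [-3.7, 2.5, 11.3]
opening: 0.171
gripper_force: 41.7
```

Contact. I'll release gently and go up. The compartment leaves room for about 30 mm of opening.

```bash
python3 -m crank '[{"tx":0,"ty":0,"tz":0,"ax":0,"ay":0,"az":0,"fingers":0.33},{"tx":0,"ty":0,"tz":0,"ax":0,"ay":0,"az":0,"fingers":0.33},{"tx":0,"ty":0,"tz":0,"ax":0,"ay":0,"az":0,"fingers":0.33}]' 20
python3 -m crank '[{"tx":0,"ty":0,"tz":-4,"ax":0,"ay":0,"az":0,"fingers":0.33},{"tx":0,"ty":0,"tz":-10,"ax":0,"ay":0,"az":0,"fingers":0.33},{"tx":0,"ty":0,"tz":-25,"ax":0,"ay":0,"az":0,"fingers":0.33},{"tx":0,"ty":0,"tz":-45,"ax":0,"ay":0,"az":0,"fingers":0.33},{"tx":0,"ty":0,"tz":-55,"ax":0,"ay":0,"az":0,"fingers":0.33}]'
python3 -m crank '[{"tx":0,"ty":0,"tz":-50,"ax":0,"ay":0,"az":0,"fingers":0.5},{"tx":30,"ty":0,"tz":-10,"ax":0,"ay":0,"az":0,"fingers":0.5},{"tx":40,"ty":0,"tz":0,"ax":0,"ay":0,"az":0,"fingers":0.5},{"tx":40,"ty":0,"tz":0,"ax":0,"ay":0,"az":0,"fingers":0.5},{"tx":40,"ty":0,"tz":0,"ax":0,"ay":0,"az":0,"fingers":0.5}]'
python3 look.py 5 '{"top":(240,200,480,320),"side":(240,180,370,360)}'
```

```text
time: 12.62
position: [423.8, -272.1, 9.7]
ee_rot: [-2.379, -2.052, 0.0]
ft_force: [0.1, 0.7, -0.1]
opening: 0.33
gripper_force: 0.0
time: 13.25
position: [423.2, -271.5, 149.9]
ee_rot: [-2.377, -2.051, 0.0]
ft_force: [1.4, -0.7, -0.1]
opening: 0.329
gripper_force: 0.0
time: 13.88
position: [446.0, -122.6, 209.8]
ee_rot: [2.378, 2.051, 0.001]
ft_force: [0.6, -0.6, 0.2]
opening: 0.499
gripper_force: 0.0
top red 43 [387.6 262. ] [ 437.1 -185.4   10. ]
side red 32 [320.9 298. ] [ 433.6 -186.5   10. ]
```

View pics/d5.png

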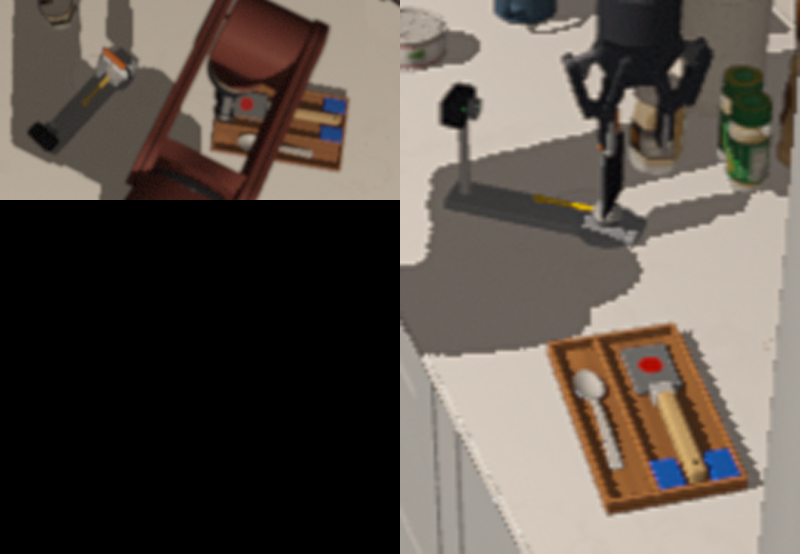

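The spatula lies flat with its dot up at (387.6,262) and its tail between the rails. Now I'll measure the stand: knob, pointer and camera.

```bash
python3 - <<'E'
from h import *
np.set_printoptions(precision=1,suppress=True)
rd=lambda n:cv2.cvtColor(cv2.imread(f"pics/{n}.png"),cv2.COLOR_BGR2RGB)
def fit(img,n,h0,h1,s,v,box,z,pr):
    hsv=cv2.cvtColor(img,cv2.COLOR_RGB2HSV);x0,y0,x1,y1=box
    m=cv2.inRange(hsv,(h0,s,v),(h1,255,255));k=np.zeros_like(m);k[y0:y1,x0:x1]=m[y0:y1,x0:x1]
    p=np.argwhere(k)[:,::-1];P=np.array([plane(n,q,z)[:2] for q in p]).astype(np.float32)
    vx,vy,cx,cy=cv2.fitLine(P,cv2.DIST_HUBER,0,.01,.01).ravel();t=(P-[cx,cy])@[vx,vy]
    print(pr,len(p),"ang",np.arctan2(vy,vx)%np.pi,"c",cx,cy,"ends",np.array([cx,cy])+t.min()*np.array([vx,vy]),np.array([cx,cy])+t.max()*np.array([vx,vy]))
for f in("top0","top1","top5"): fit(rd(f),"top",18,35,110,50,(270,235,315,280),24,f+" ptr");fit(rd(f),"top",3,16,150,80,(295,220,325,250),139,f+" knob")
for f in("side0","side1","side5"): fit(rd(f),"side",18,35,150,60,(270,232,315,262),24,f+" ptr")
for f in("side0","side1"): fit(rd(f),"side",3,16,150,80,(298,205,318,245),127,f+" knob")
for f,n,b in(("top1","top",(255,268,285,300)),("top5","top",(255,268,285,300)),("side0","side",(245,200,275,230)),("side1","side",(245,200,275,230))):
    g=rd(f).max(2);x0,y0,x1,y1=b;k=np.zeros_like(g);k[y0:y1,x0:x1]=(g[y0:y1,x0:x1]<40);c=cv2.moments(k);print(f,"cam px",c["m00"],c["m10"]/c["m00"],c["m01"]/c["m00"],plane(n,(c["m10"]/c["m00"],c["m01"]/c["m00"]),128))
E
python3 st.py 488 43 200 -0.7
```

```text
top0 ptr 63 ang 2.4006786 c 451.4556 74.774704 ends [428.3  96. ] [475.7  52.6]
top0 knob 62 ang 0.8681719 c 489.51175 42.127052 ends [475.5  25.6] [503.3  58.4]
top1 ptr 68 ang 2.395697 c 451.69913 75.02176 ends [428.6  96.3] [475.9  52.7]
top1 knob 52 ang 0.8683055 c 488.48807 40.546356 ends [475.7  25.5] [501.2  55.5]
top5 ptr 71 ang 2.3931658 c 452.36505 74.01825 ends [428.5  96.2] [475.7  52.4]
top5 knob 52 ang 0.8683055 c 488.48807 40.546356 ends [475.7  25.5] [501.2  55.5]
side0 ptr 35 ang 2.4303885 c 447.4784 71.88524 ends [424.3  91.9] [471.5  51.2]
side1 ptr 37 ang 2.3762684 c 445.89365 73.16965 ends [423.   95.2] [470.1  49.9]
side5 ptr 36 ang 2.4104786 c 447.35068 71.259125 ends [424.2  92. ] [470.7  50.3]
side0 knob 44 ang 1.0002323 c 484.6951 41.460182 ends [463.9   9.1] [504.9  73. ]
side1 knob 51 ang 1.0246634 c 484.19696 40.33535 ends [464.6   8.1] [504.3  73.3]
top1 cam px 181.0 266.2651933701657 281.47513812154693 [364.8 147.1 128. ]
top5 cam px 193.0 266.3316062176166 281.40932642487047 [365.  146.9 128. ]
side0 cam px 96.0 258.1458333333333 214.02083333333334 [355.7 135.7 128. ]
side1 cam px 96.0 258.1458333333333 214.02083333333334 [355.7 135.7 128. ]
t 13.97 p [ 446.  -120.7  209.5] yawY -0.143 zax [ 0.001  0.001 -1.   ] j [-0.44 -0.16  1.96  0.    1.34 -0.29] op 0.5 gf 0.0 F [-0.7 -0.8 -1. ]
shift [168.   18.1   9.7] turn [ 0.001 -0.001  0.557]
```

```bash
python3 -m crank '[{"tx":41,"ty":4.3,"tz":0,"ax":0,"ay":0,"az":0,"fingers":0.6},{"tx":41,"ty":4.3,"tz":0,"ax":0,"ay":0,"az":0,"fingers":0.6},{"tx":41,"ty":4.3,"tz":0,"ax":0,"ay":0,"az":0,"fingers":0.6},{"tx":41,"ty":4.3,"tz":0,"ax":0,"ay":0,"az":0.1,"fingers":0.6},{"tx":0,"ty":0,"tz":0,"ax":0,"ay":0,"az":0.16,"fingers":0.6}]'
python3 -m crank '[{"tx":0,"ty":0,"tz":0,"ax":0,"ay":0,"az":0.16,"fingers":0.6},{"tx":0,"ty":0,"tz":0,"ax":0,"ay":0,"az":0.16,"fingers":0.6},{"tx":0,"ty":0,"tz":30,"ax":0,"ay":0,"az":0,"fingers":0.6},{"tx":0,"ty":0,"tz":20,"ax":0,"ay":0,"az":0,"fingers":0.6},{"tx":0,"ty":0,"tz":0,"ax":0,"ay":0,"az":0,"fingers":0.6}]'
python3 st.py 486.5 40 114 -0.73
```

```text
time: 14.6
position: [487.4, 37.7, 209.4]
ee_rot: [2.625, 1.725, 0.001]
ft_force: [-0.3, 0.0, -0.0]
opening: 0.597
gripper_force: 0.0
time: 15.22
position: [485.7, 35.4, 157.6]
ee_rot: [-2.865, -1.285, 0.005]
ft_force: [-0.5, 1.4, -0.5]
opening: 0.599
gripper_force: 0.0
t 15.22 p [485.7  35.4 157.6] yawY -0.727 zax [-0.003  0.    -1.   ] j [-0.09 -0.04  1.95 -0.    1.24  0.64] op 0.599 gf 0.0 F [-0.5  1.4 -0.5]
shift [ 4.  -2.3 43.6] turn [-0.002  0.002  0.003]
```

```bash
python3 -m crank '[{"tx":4,"ty":-2.5,"tz":10,"ax":0,"ay":0,"az":0,"fingers":0.6},{"tx":0,"ty":0,"tz":14,"ax":0,"ay":0,"az":0,"fingers":0.6},{"tx":0,"ty":0,"tz":12,"ax":0,"ay":0,"az":0,"fingers":0.6},{"tx":0,"ty":0,"tz":6,"ax":0,"ay":0,"az":0,"fingers":0.6},{"tx":0,"ty":0,"tz":0,"ax":0,"ay":0,"az":0,"fingers":0.6}]'
python3 -m crank '[{"tx":0,"ty":0,"tz":0,"ax":0,"ay":0,"az":0,"fingers":0},{"tx":0,"ty":0,"tz":0,"ax":0,"ay":0,"az":0,"fingers":0},{"tx":0,"ty":0,"tz":0,"ax":0,"ay":0,"az":0,"fingers":0},{"tx":0,"ty":0,"tz":0,"ax":0,"ay":0,"az":0,"fingers":0},{"tx":0,"ty":0,"tz":0,"ax":0,"ay":0,"az":0,"fingers":0}]' 30
python3 st.py 486.5 40 114 -0.73
```

```text
time: 15.85
position: [487.2, 40.7, 116.1]
ee_rot: [-2.866, -1.286, 0.002]
ft_force: [-0.2, -0.3, -0.2]
opening: 0.601
gripper_force: 0.0
time: 16.48
position: [489.3, 39.5, 117.5]
ee_rot: [2.863, 1.285, 0.004]
ft_force: [5.7, -4.5, -3.5]
opening: 0.112
gripper_force: 34.4
t 16.48 p [489.3  39.5 117.5] yawY -0.727 zax [ 0.004 -0.002 -1.   ] j [-0.08  0.01  1.98 -0.    1.15  0.65] op 0.112 gf 34.4 F [ 5.7 -4.5 -3.5]
shift [-1.5 -2.5  3.5] turn [ 0.004 -0.001  0.003]
```

```bash
python3 -m crank '[{"tx":0,"ty":2.3,"tz":0,"ax":0,"ay":0,"az":0,"fingers":0},{"tx":0,"ty":0,"tz":0,"ax":0,"ay":0,"az":-0.1,"fingers":0},{"tx":0,"ty":0,"tz":0,"ax":0,"ay":0,"az":-0.15,"fingers":0},{"tx":0,"ty":0,"tz":0,"ax":0,"ay":0,"az":-0.15,"fingers":0},{"tx":0,"ty":0,"tz":0,"ax":0,"ay":0,"az":-0.15,"fingers":0}]'
python3 -m crank '[{"tx":0,"ty":0,"tz":0,"ax":0,"ay":0,"az":-0.15,"fingers":0},{"tx":0,"ty":0,"tz":0,"ax":0,"ay":0,"az":-0.15,"fingers":0},{"tx":0,"ty":0,"tz":0,"ax":0,"ay":0,"az":-0.15,"fingers":0},{"tx":0,"ty":0,"tz":0,"ax":0,"ay":0,"az":-0.04,"fingers":0},{"tx":0,"ty":0,"tz":0,"ax":0,"ay":0,"az":0,"fingers":0}]'
python3 st.py 488 40 116 0.31
python3 look.py 6 '{"top":(280,200,420,300),"side":(250,180,370,360)}'
```

```text
time: 17.1
position: [489.2, 39.4, 117.5]
ee_rot: [-2.404, -2.022, 0.0]
ft_force: [-2.4, 0.5, 5.7]
opening: 0.105
gripper_force: 35.5
time: 17.73
position: [489.1, 39.3, 117.4]
ee_rot: [-1.847, -2.54, 0.0]
ft_force: [-3.7, -0.1, 5.0]
opening: 0.108
gripper_force: 35.6
t 17.73 p [489.1  39.3 117.4] yawY 0.314 zax [-0.001  0.    -1.   ] j [-0.08  0.01  1.98  0.    1.15 -0.39] op 0.108 gf 35.6 F [-3.7 -0.1  5. ]
shift [ 0.9 -0.8  1.4] turn [-0.001 -0.001  0.004]
top red 44 [387.5 262. ] [ 437.1 -185.1   10. ]
side red 32 [320.9 298. ] [ 433.6 -186.5   10. ]
```

View pics/d6.png

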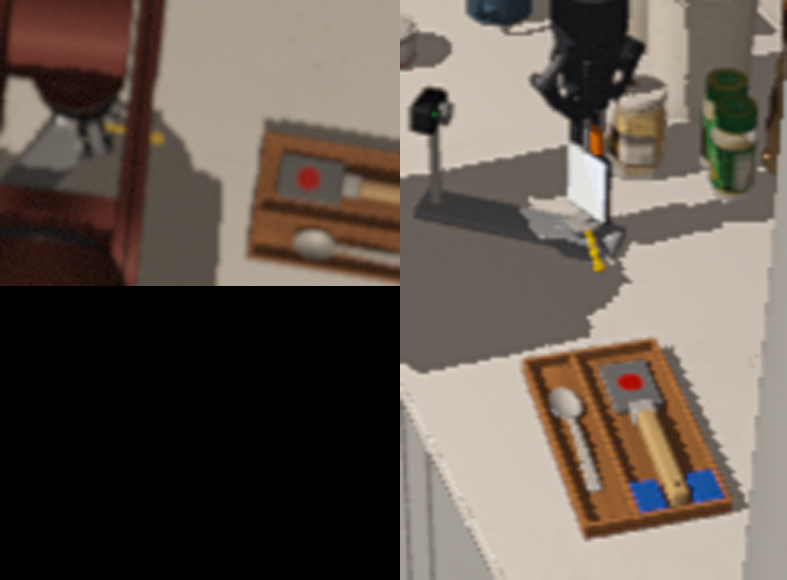

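The yellow pointer now points towards the tray in both views. Next I'll measure its miss at the dot.

```bash
cat > ptr.py <<'E'
import sys
from h import *
for n,b,sl,ax in(("top",(315,235,340,260),110,(488.8,40.7)),("side",(300,245,325,270),150,(484.3,39))):
    f=cv2.cvtColor(cv2.imread(f"pics/{n}{sys.argv[1]}.png"),cv2.COLOR_BGR2RGB)
    m=cv2.inRange(cv2.cvtColor(f,cv2.COLOR_RGB2HSV),(18,sl,60),(35,255,255));k=np.zeros_like(m);x0,y0,x1,y1=b;k[y0:y1,x0:x1]=m[y0:y1,x0:x1]
    P=np.array([plane(n,q,24)[:2] for q in np.argwhere(k)[:,::-1]]).astype(np.float32)
    vx,vy,cx,cy=cv2.fitLine(P,cv2.DIST_HUBER,0,.01,.01).ravel()
    if vy>0:vx,vy=-vx,-vy
    t=(P-[cx,cy])@[vx,vy];tip=np.array([cx,cy])+t.max()*np.array([vx,vy])
    d=np.array({"top":(437.1,-185.2),"side":(433.6,-186.5)}[n]);A=np.array(ax)
    ang=lambda v:np.arctan2(v[1],v[0])%(2*np.pi)
    print(n,len(P),"fit ang",ang((vx,vy)),"axis->tip",ang(tip-A),"len",np.linalg.norm(tip-A),"axis->centroid",ang(P.mean(0)-A),"axis->dot",ang(d-A),"tip->dot",ang(d-tip))
E
python3 ptr.py 6
```

```text
top 52 fit ang 4.509184 axis->tip 4.489273560104421 len 81.45068959754546 axis->centroid 4.474158415046534 axis->dot 4.487401372991981 tip->dot 4.486386729645927
side 32 fit ang 4.469517 axis->tip 4.486417735502638 len 78.45852551552792 axis->centroid 4.496804777372292 axis->dot 4.491232827663385 tip->dot 4.493707306634299
```

The pointer is aimed within about 0.02 rad, roughly 5 mm at the dot. I'll let it settle, check and hand in.

```bash
python3 -m crank '[{"tx":0,"ty":0,"tz":0,"ax":0,"ay":0,"az":0,"fingers":0},{"tx":0,"ty":0,"tz":0,"ax":0,"ay":0,"az":0,"fingers":0},{"tx":0,"ty":0,"tz":0,"ax":0,"ay":0,"az":0,"fingers":0},{"tx":0,"ty":0,"tz":0,"ax":0,"ay":0,"az":0,"fingers":0}]'
python3 look.py 7 && python3 ptr.py 7 && python3 -c "
from cell import arm
print(arm.close_job())"
```

```text
time: 18.32
position: [489.1, 39.4, 117.5]
ee_rot: [-1.847, -2.54, 0.0]
ft_force: [-3.0, -0.2, 5.3]
opening: 0.11
gripper_force: 35.6
top red 43 [387.6 262. ] [ 437.1 -185.4   10. ]
side red 32 [320.9 298. ] [ 433.6 -186.5   10. ]
top 50 fit ang 4.5053973 axis->tip 4.488613764664736 len 81.44681150824738 axis->centroid 4.47593995948238 axis->dot 4.487401372991981 tip->dot 4.486744357373624
side 32 fit ang 4.469517 axis->tip 4.486417735502638 len 78.45852551552792 axis->centroid 4.496804777372292 axis->dot 4.491232827663385 tip->dot 4.493707306634299
the job is handed in; nothing more can be done
None
```

I handed the job in at about 18 s with the spatula flat in its compartment, dot up and tail between the rails, and the gripper holding the mirror with the pointer about 5 mm off the dot by my measurement; no verdict came back.

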